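Open the findings case and point out the crescent

ROBOT

A 6-joint arm with a two-finger parallel gripper is mounted at the origin on the work surface. World frame = base frame: x ahead of the robot, y to its left, z up, the work surface at z = 0. Lengths are in m, angles in rad, forces in N, time in s.
With the tool pointing down it reaches from about 0.425 to 0.95 m from the base axis. Payload 3.5 kg.
Tool frame: the origin (TCP) lies between the finger pads, 19 mm behind the fingertips; this is the grasp point; z points along the fingers, y is the line along which they close (so a half turn about z gives the same grasp; the last joint's range is limited). The gripper opens to 85 mm and grips with 20 to 120 N. Pads are 22 mm wide; open, the fingers measure 114 mm over their backs; the gripper's body (76 mm by 85 mm) begins 54 mm behind the grasp point. The pads swing forward as they close: fully open they stand 13 mm farther back than shut.
Start: joints at [1.093, 0.286, 1.577, -0, 1.279, -0.15], TCP at [0.217, 0.639, 0.25] pointing down, gripper open.
Joint ranges: [-2.77, 2.77], [-0.9, 2.22], [0.21, 2.48], [-1.53, 4.67], [0.24, 2.81], [-2.84, 2.84]. Speed limits (rad/s): [2.79, 2.79, 3.14, 3.14, 3.14, 3.14].

INTERFACE

Orientations are given as a unit quaternion [x, y, z, w].
In Python, from plant import ctrl gives the robot as it stands. The module is installed in compiled form; this text tells all that it offers.
- The arm moves only by the shell command python3 -m crank 'ROWS' [OPENING] [FORCE]. ROWS is JSON, a list of rows, each a list of 6 numbers: the shift along the tool's x, y, z in cm, then the turn, a rotation vector about the tool's x, y, z in rad. In form: [[tx, ty, tz, rx, ry, rz], ...]. A call has 1 to 10 rows; each row is the pose to reach, as a shift and turn from the pose commanded when the call began, along the tool's axes at that moment; what a row does not reach only later rows make up. A row lasts 1/10 s, in which the tool goes at most 50 mm and 8.59 degrees, less where a joint would pass 70% of its speed; a pose out of reach is approached as far as the arm can. A call with a gripper value outside its range is refused whole. OPENING is the opening, from 0 (shut) to 1 (fully open), set as the call begins (- or left out, the last holds). The fingers move at their own pace and stop on an object; FORCE is the grip in N (left out, the last holds). Time passes only in rows, so rows that repeat a pose let the fingers close. It gives the time, the measured TCP pose, the force, the opening and the grip force at its end, in the units of the state.
- ctrl.get_state(): the state, without advancing time (a new reading comes with each control period).
- ctrl.read_camera(name): name is "scene" or "side" or "wrist"; returns (picture, depth): 400x640x3 uint8, blue, green, red; 400x640 float32, m along the optical axis (not along the pixel's ray), 0 where there is no reading.
- ctrl.camera_info(name): a dict with "K" (3x3 intrinsics, pixels), "k1" (the pictures are not rectified: a ray, as slopes to the right and down, at radius r is drawn at 1 + k1 r^2 times it, then the intrinsics apply), "origin" and "orientation" of the camera in the world. Camera axes: x right, y down, z forward; pixel columns grow to the right and rows downward; lengths in m; the calibration is good to about 2 mm. A picture is of the moment at which its call begins: read the wrist's pose just before it. camera_info takes no time and is no camera call; for the wrist camera it gives the pose at the moment of the call.
- ctrl.sign_off(): hands the job in; it is judged then, once.
The state is a dict: "time": time; "qpos": joint angles; "dq": joint speeds; "joint_efforts": joint torques, N m; "eef_pos": TCP position; "tcp_rot": TCP orientation; "contact_force": force on the tool from outside, world axes, zero at the start; "wrist_torque": the same for the moment, N m; "opening": opening from 0.0 (shut) to 1.0 (fully open); "finger_force": force on a finger pad.
Only numpy, scipy, OpenCV 4.12 (cv2) and the standard library are available. Lean on these libraries where they do the work, as an engineer would, in place of code of your own. Each camera call takes 0.05 s, during which the arm holds its last target. There are 200 camera calls.

TASK

The maker wants the crescent-shaped pewter pendant from the findings case on the bench: with the fingertips, push the case's sliding lid fully open by its batten, then show her the crescent by pointing down at it from straight above, the fingertips one to three centimetres over it. Hold there for three seconds and finish still pointing at it, with the lid left open. She takes it out herself, so do not pinch, lift or touch any of the castings, handle the lid gently without pinching it, and leave everything else on the bench where it is.

Things in the scene. Friction and masses are not known exactly. Their poses are not given: they have to be found in the camera images.
- case: Dark wooden case fixed to the bench, 200 (x) x 140 (y) x 36 mm; origin: centre of its underside, z up. 3 x 2 blue-lined compartments 52 x 62 mm: floor at z 5 mm, dividers up to z 21 mm; centres at x -68, -12, 44, y -33, 33 mm. Near (-x) wall 31 mm high, sides 36 mm. Five hold one casting each (which one where varies), the one at (44, 33) jump rings. A broad rail at the +x end carries the open lid.
- lid (a joint): The case's clear plastic sliding lid, 190 x 133 x 4 mm, captive in the side grooves. Value in m along the case's +x: 0 closed, 0.165 open at the end stop, all compartments uncovered and the lid standing out beyond the +x end. Starts 0 to 0.04 open, slides with about 2 N of friction, stays where left. Its upper face is 31 mm above the case's origin.
- batten (a point): Middle of the top edge of the wooden batten across the lid: 12 mm thick along the case's x, 90 mm long along its y, 16 mm proud of the lid's upper face (top 47 mm above the case's origin). Pushing its -x face towards the case's +x opens the lid. With the lid shut it lies 64 mm to the -x side of the case's centre.
- crescent: The piece to point at: crescent-moon pendant, flat grey pewter, outline 40 mm in diameter, 5 mm thick, 11 mm broad in the middle, running to two pointed horns, small loop on the broad part; lies flat in a compartment, turned any way. Origin on its underside, 6 mm from the outline's centre towards the broad part; z up.
- ring_brooch: Another casting: flat closed ring, 40 mm outside, 27 mm inside, 5 mm thick, same grey metal. Origin at the centre of its underside.
- dome_button: Another casting: round solid domed button, 36 mm in diameter, 9 mm high, same metal. Origin at the centre of its underside.
- buckle: Another casting: square buckle frame 36 x 36 mm with a centre bar, 5 mm thick, same metal. Origin at the centre of its underside.
- drop: Another casting: solid teardrop pendant about 34 x 26 mm, 5 mm thick, with a small loop at its point, same metal. Origin on its underside near the middle.
- spool: Bystander: red spool of solder, 64 mm in diameter, 42 mm high, standing on the bench about 125 mm to the case's -y side. Origin at the centre of its underside.
- file: Bystander: flat file with a yellow handle, 228 mm long, 24 mm wide, 22 mm high, lying along the case about 113 mm to its +y side. Origin on its underside, at the handle's front end.
- tin: Bystander: closed paint tin, 82 mm in diameter, 86 mm high, on the robot's left. Origin at the centre of its underside.
- cup: Bystander: empty white plastic cup, 72 mm across the rim, 90 mm high, on the robot's right. Origin at the centre of its underside.
Things that resemble listed ones, but are neither listed nor needed, are in the scene too. What is shaped like the case but red is not meant.

How it is judged:
By the outcome, as a careful person would: the job done as asked, in the order asked, and still so for the second after the job is handed in, with the robot touching nothing.
It also fails if it takes over 45 s, if anything falls off the work surface, if the arm or the gripper's body presses on something with over 40 N, if the wrist force passes 120 N, or if a joint passes its speed limit or range.

## Working session

There is one attempt and no reset: what is moved stays moved. The work goes in short steps, Python scripts to look and compute and a shell command to move; the robot and the scene stay as the last step left them, time stands still between calls to the robot, and variables do not carry over. Pictures are saved under pics/ and viewed, at most 10 in all, crops included, and the job is handed in when it is done.

```bash
mkdir -p pics
cat > h.py <<'E'
import numpy as np, cv2
from plant import ctrl
from scipy.spatial.transform import Rotation as R
def cam(n):
    i=ctrl.camera_info(n); p,d=ctrl.read_camera(n); return p,d,i
def rot(i):
    o=np.array(i["orientation"],float)
    return o if o.shape==(3,3) else R.from_quat(o).as_matrix()
def ray(i,u,v):
    K=np.array(i["K"]); x=np.array([(u-K[0,2])/K[0,0],(v-K[1,2])/K[1,1]]); s=x.copy()
    for _ in range(20): s=x/(1+i["k1"]*(s@s))
    return np.array(i["origin"]),rot(i)@np.array([s[0],s[1],1])
def onz(i,u,v,z):
    o,d=ray(i,u,v); return o+d*(z-o[2])/d[2]
def dep(i,d,u,v):
    o,r=ray(i,u,v); return o+r*np.median(d[v-1:v+2,u-1:u+2])
def proj(i,P):
    c=rot(i).T@(np.array(P)-i["origin"]); s=c[:2]/c[2]; s=s*(1+i["k1"]*(s@s)); K=np.array(i["K"]); return K[0,0]*s[0]+K[0,2],K[1,1]*s[1]+K[1,2]
E
python3 - <<'E'
from h import *
for n in("scene","side","wrist"):
    p,d,i=cam(n); cv2.imwrite(f"pics/{n}0.png",p); print(n,i)
s=ctrl.get_state(); print(s)
E
```

```text
scene {'K': array([[428.66763912,   0.        , 310.31811572],
       [  0.        , 428.66763912, 205.5221362 ],
       [  0.        ,   0.        ,   1.        ]]), 'k1': -0.08806562071826805, 'origin': array([1.16755353, 0.79789662, 1.05838505]), 'orientation': array([ 0.30893938,  0.86305532, -0.3732613 , -0.14271639])}
side {'K': array([[506.0495853 ,   0.        , 326.59190277],
       [  0.        , 506.0495853 , 200.87574093],
       [  0.        ,   0.        ,   1.        ]]), 'k1': -0.1659496347892578, 'origin': array([ 0.28595936, -1.27766081,  0.94052766]), 'orientation': array([ 0.87884548, -0.06550999,  0.04266701, -0.47065761])}
wrist {'K': array([[336.04997053,   0.        , 325.27932083],
       [  0.        , 336.04997053, 200.93299453],
       [  0.        ,   0.        ,   1.        ]]), 'k1': -0.06859133932776149, 'origin': array([0.15082176, 0.66151238, 0.3730401 ]), 'orientation': array([0.80497242, 0.57694986, 0.07984145, 0.11302039])}
{'time': 0.15, 'qpos': array([ 1.09296604e+00,  2.87018867e-01,  1.57780160e+00,  1.15917927e-05,
        1.27860693e+00, -1.49987698e-01]), 'dq': array([ 0.00091617, -0.0024607 , -0.00348838, -0.00211578,  0.00191845,
       -0.00143815]), 'joint_efforts': array([ 2.61829537e-04, -4.06603467e+01, -2.93141681e+01, -1.93406031e-04,
        3.98092074e-03,  1.18015251e-05]), 'eef_pos': array([0.21709797, 0.63864769, 0.24894828]), 'tcp_rot': array([ 1.63189766e-01,  9.86594273e-01, -8.70826626e-04, -2.88541572e-04]), 'contact_force': array([-0.24114032,  0.04419849, -0.30275622]), 'wrist_torque': array([-0.03547163, -0.00417707, -0.06957328]), 'finger_force': 0.0, 'opening': 1.0045080998058373}
```

View pics/scene0.png

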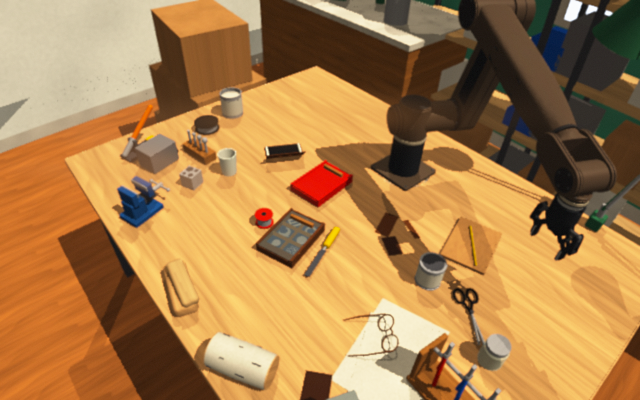

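View pics/side0.png

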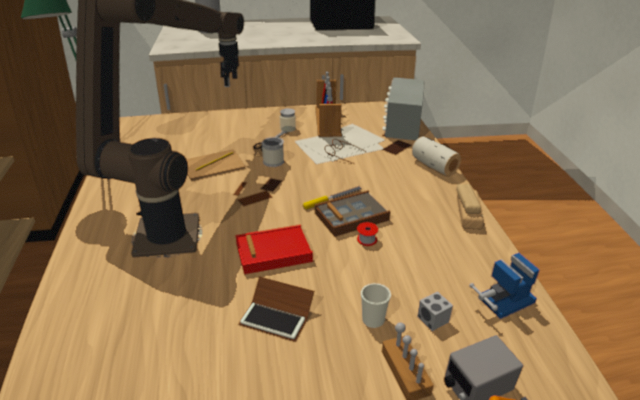

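The scene view shows the dark case at (291,237), with the red lookalike at (322,182), the spool at (264,217) and the file at (323,250). In the side view the case is at (352,211) and its batten at (333,211). I'll do a coarse localisation, then go over it with the wrist camera.

Run:
```python
from h import *
a=ctrl.camera_info("scene"); b=ctrl.camera_info("side")
for n,u,v in(("case",291,237),("spool",264,217),("handle",334,234),("tip",312,270),("c1",290,209),("c2",325,230),("c3",292,265),("c4",257,240)): print(n,onz(a,u,v,.035).round(3))
for n,u,v in(("case",352,208),("batten",333,210),("spool",367,232),("c1",316,205),("c2",366,190),("c3",389,212)): print(n,onz(b,u,v,.035).round(3))
i=ctrl.camera_info("wrist"); s=ctrl.get_state()
T=R.from_quat(s["tcp_rot"]).as_matrix(); print(T.round(3)); print("cam in tool",T.T@(i["origin"]-s["eef_pos"]),(T.T@rot(i)).round(3))
p,_=ctrl.read_camera("scene"); q,_=ctrl.read_camera("side")
c=np.hstack([cv2.resize(p[190:290,235:355],(400,333),interpolation=2),cv2.resize(q[170:270,295:415],(400,333),interpolation=2)]); cv2.imwrite("pics/crop1.png",c)
```

```text
case [0.595 0.038 0.035]
spool [ 0.61  -0.093  0.035]
handle [0.478 0.116 0.035]
tip [0.63  0.185 0.035]
c1 [ 0.517 -0.069  0.035]
c2 [0.489 0.084 0.035]
c3 [0.665 0.132 0.035]
c4 [ 0.689 -0.021  0.035]
case [0.583 0.016 0.035]
batten [0.522 0.013 0.035]
spool [ 0.603 -0.114  0.035]
c1 [0.472 0.048 0.035]
c2 [0.651 0.114 0.035]
c3 [ 0.694 -0.022  0.035]
[[-0.947  0.322 -0.001]
 [ 0.322  0.947 -0.002]
 [ 0.    -0.002 -1.   ]]
cam in tool [ 7.01376946e-02  1.23390536e-04 -1.24243305e-01] [[ 0.001 -0.962 -0.274]
 [ 1.     0.     0.   ]
 [-0.    -0.274  0.962]]
```

View pics/crop1.png

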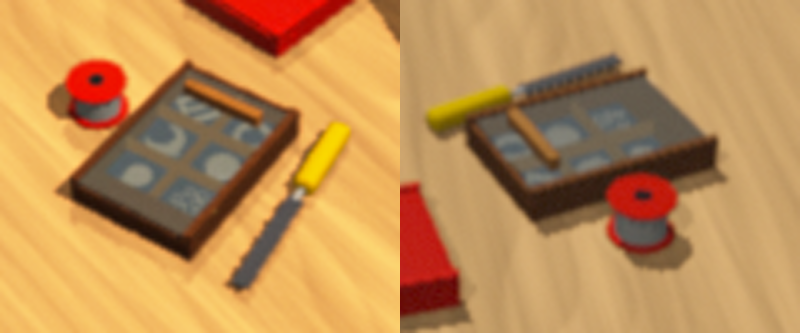

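```bash
python3 -m crank '[[-2,-2,0,0,0,0],[-6,-5,0,0,0,0],[-10,-8.4,0,0,0,0],[-14,-11.7,0,0,0,0],[-18,-15,0,0,0,0],[-22,-18.4,0,0,0,0],[-26,-21.8,0,0,0,0],[-30,-25,0,0,0,0],[-33,-27.6,0,0,0,0],[-36,-30,0,0,0,0]]' 0 20
python3 - <<'E'
from h import *
s=ctrl.get_state(); T=R.from_quat(s["tcp_rot"]).as_matrix(); print(s["qpos"].round(3),s["eef_pos"])
print((T.T@(np.array([.586,.032,.25])-s["eef_pos"])*100).round(2),T.round(3))
E
```

```text
time: 1.25
eef_pos: [0.4624, 0.2368, 0.2502]
tcp_rot: [0.164, 0.987, -0.0, 0.0]
contact_force: [0.6, 0.0, -0.4]
opening: -0.005
finger_force: 0.0
[ 0.278 -0.06   1.955 -0.     1.246 -0.964] [0.462391   0.23678303 0.25021084]
[-18.31 -15.39   0.03] [[-0.946  0.323  0.001]
 [ 0.323  0.946 -0.   ]
 [-0.001  0.    -1.   ]]
```

```bash
python3 -m crank '[[-2,-1.7,0,0,0,-0.06],[-5,-4.2,0,0,0,-0.16],[-8,-6.7,0,0,0,-0.27],[-11,-9.2,0,0,0,-0.37],[-14,-11.7,0,0,0,-0.47],[-16.5,-14,0,0,0,-0.55],[-18.3,-15.4,0,0,0,-0.6],[-18.3,-15.4,0,0,0,-0.6],[-18.3,-15.4,0,0,0,-0.6]]'
python3 - <<'E'
from h import *
p,d,i=cam("wrist"); s=ctrl.get_state(); cv2.imwrite("pics/w1.png",p); np.savez("w1.npz",p=p,d=d,**i); print(s["eef_pos"],s["qpos"].round(3))
E
```

```text
time: 2.15
eef_pos: [0.585, 0.0343, 0.2497]
tcp_rot: [-0.135, 0.991, 0.0, -0.0]
contact_force: [-0.2, 0.2, -0.4]
opening: 0.0
finger_force: 0.0
[0.58475693 0.0348949  0.24977028] [-0.114  0.092  1.801  0.     1.249 -1.956]
```

View pics/w1.png

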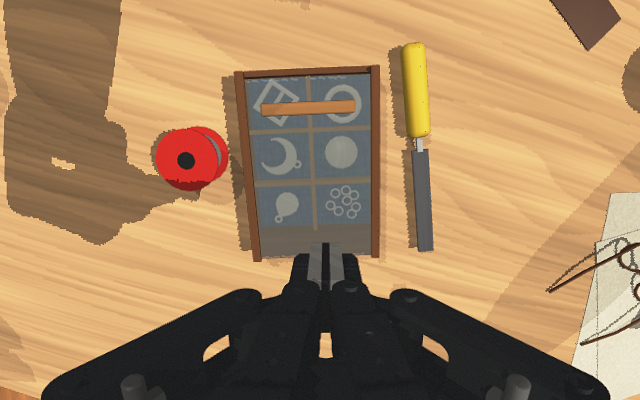

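The wrist view shows, by compartment:
- Top row: buckle (277,100) and ring brooch (343,103).
- Middle row: crescent (281,156) and dome (341,152).
- Bottom row: drop (287,206) and jump rings (343,202).

Only (281,156) is an open arc with two horns. The ring is closed and the others are solid or square. The batten is at about (308,108).

```bash
cat >> h.py <<'E'
def batten(p):
    h=cv2.cvtColor(p,cv2.COLOR_BGR2HSV); m=cv2.inRange(h,(8,130,120),(18,255,255))
    return m
E
python3 - <<'E'
from h import *
z=np.load("w1.npz"); p,d=z["p"],z["d"]; i={k:z[k] for k in("K","k1","origin","orientation")}; i["k1"]=float(i["k1"])
print("wall corners")
Q=[onz(i,u,v,.036) for u,v in((235,73),(380,66),(379,257),(254,262))]
for q in Q: print(q.round(4))
print("yaw",np.degrees(np.arctan2(*(Q[3]-Q[0])[1::-1])),np.degrees(np.arctan2(*(Q[2]-Q[1])[1::-1])))
print(p[108,308],p[104,280])
m=batten(p); m[:60]=0;m[140:]=0;m[:,:245]=0;m[:,372:]=0
c=max(cv2.findContours(m,0,2)[0],key=cv2.contourArea); r=cv2.minAreaRect(c); print(r,cv2.contourArea(c))
print("batten",onz(i,*r[0],.047).round(4),dep(i,d,308,108).round(4))
B=cv2.boxPoints(r)
for b in B: print(b.round(1),onz(i,*b,.047).round(4))
print("cresc",onz(i,281,156,.0075).round(4),onz(i,281,156,.031).round(4),dep(i,d,270,156).round(4))
cr=p[60:270,225:390]; cv2.imwrite("pics/crop2.png",cv2.resize(cr,None,fx=2.8,fy=2.8,interpolation=2))
E
```

```text
wall corners
[ 0.5108 -0.0752  0.036 ]
[0.4679 0.0565 0.036 ]
[0.6564 0.1163 0.036 ]
[ 0.6992 -0.0153  0.036 ]
yaw 17.642893540695265 17.627371327070666
[ 71 123 184] [ 66 116 171]
((307.5868225097656, 107.61286926269531), (12.332056045532227, 93.2911148071289), 87.64669799804688) 1044.5
batten [0.5236 0.0006 0.047 ] [0.5238 0.0011 0.0473]
[260.7 103.4] [ 0.5314 -0.043   0.047 ]
[353.9  99.5] [0.5048 0.0406 0.047 ]
[354.4 111.9] [0.5155 0.0443 0.047 ]
[261.2 115.7] [ 0.5424 -0.0399  0.047 ]
cresc [ 0.5817 -0.0161  0.0075] [ 0.5776 -0.0141  0.031 ] [ 0.5805 -0.0249  0.0317]
```

View pics/crop2.png

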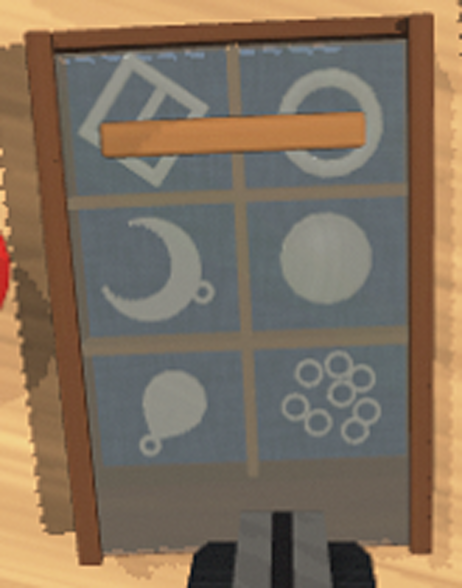

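The enlarged crop confirms it. The piece at full-frame pixel (281,156), lower-left of the batten, is an open arc with two horns and a loop at its broad side, so it is the crescent, in compartment (-12,-33). I'll move over the near end of the case and take a second view.

```bash
python3 -m crank '[[2,-0.4,0,0,0,-0.01],[5,-0.9,0,0,0,-0.02],[8,-1.5,0,0,0,-0.037],[9.8,-1.8,0,0,0,-0.037],[9.8,-1.8,0,0,0,-0.037],[9.8,-1.8,0,0,0,-0.037]]'
python3 - <<'E'
from h import *
p,d,i=cam("wrist"); cv2.imwrite("pics/w2.png",p); np.savez("w2.npz",p=p,d=d,**i)
z=np.load("w1.npz"); j={k:z[k] for k in("K","k1","origin","orientation")}; j["k1"]=float(j["k1"])
u,v=map(int,proj(i,[.5236,.0006,.047])); print(u,v)
m=batten(p); k=np.zeros_like(m); k[v-25:v+25,u-70:u+70]=255; m&=k
c=max(cv2.findContours(m,0,2)[0],key=cv2.contourArea); r=cv2.minAreaRect(c); print(r,cv2.contourArea(c))
o1,d1=ray(i,*r[0]); o2,d2=ray(j,307.6,107.6)
t=np.linalg.lstsq(np.c_[d1,-d2],o2-o1,rcond=None)[0]; print("tri",o1+t[0]*d1,o2+t[1]*d2)
b=onz(i,*r[0],.047); print("batten",b, dep(i,d,int(r[0][0]),int(r[0][1])))
h=[onz(i,*q,.047) for q in cv2.boxPoints(r)]; print(np.array(h).round(4))
s=ctrl.get_state(); T=R.from_quat(s["tcp_rot"]).as_matrix(); a=np.degrees(np.arctan2(-T[1,0],-T[0,0])); print(s["eef_pos"],a,s["contact_force"])
print("batten in tool cm",T.T@(b-s["eef_pos"])*100)
E
```

```text
time: 2.8
eef_pos: [0.4957, -0.0084, 0.2504]
tcp_rot: [-0.154, 0.988, -0.0, 0.001]
contact_force: [1.0, -0.5, -0.0]
opening: -0.002
finger_force: 0.0
324 206
((325.0, 205.5), (9.0, 86.0), 90.0) 773.0
tri [0.52351463 0.00075582 0.04513122] [0.52360948 0.00057073 0.04514154]
batten [0.52297712 0.00058453 0.047     ] [5.22407848e-01 4.02286112e-04 4.72205282e-02]
[[ 0.5318 -0.0424  0.047 ]
 [ 0.5051  0.0407  0.047 ]
 [ 0.5141  0.044   0.047 ]
 [ 0.541  -0.0399  0.047 ]]
[ 0.49604107 -0.00844882  0.2504261 ] 17.764595868829485 [-0.27248733 -0.20900112 -0.11367229]
batten in tool cm [-2.81646627  0.04376993 20.34597982]
```

View pics/w2.png

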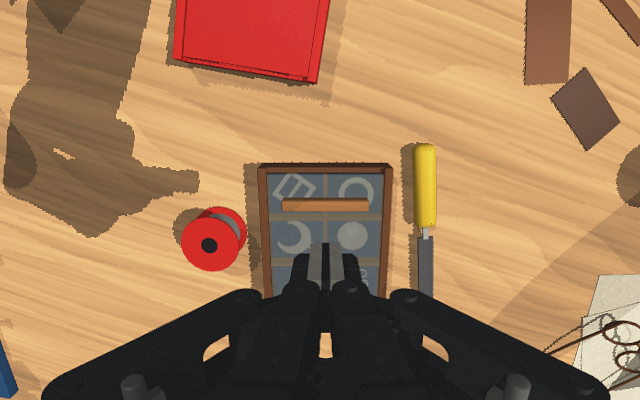

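The second view shows the batten at (325,205), centred in front of the tool with its top at about z 0.046. I'll descend behind it, leaving about 13 mm of gap.

```bash
python3 -m crank '[[0.2,0,2,0,0,0],[0.3,0,5.5,0,0,0],[0.3,0,9,0,0,0],[0.3,0,12.5,0,0,0],[0.3,0,15.5,0,0,0],[0.3,0,17.5,0,0,0],[0.3,0,18.6,0,0,0],[0.3,0,19.2,0,0,0],[0.3,0,19.2,0,0,0]]'
```

```text
time: 3.75
eef_pos: [0.4932, -0.01, 0.0579]
tcp_rot: [-0.154, 0.988, 0.0, -0.0]
contact_force: [-0.2, -0.2, -1.1]
opening: 0.001
finger_force: 0.0
```

```bash
python3 -m crank '[[-0.4,0,0,0,0,0],[-0.8,0,0,0,0,0],[-1.1,0,0,0,0,0],[-1.4,0,0,0,0,0],[-1.7,0,0,0,0,0],[-2.1,0,0,0,0,0],[-2.6,0,0,0,0,0],[-3.2,0,0,0,0,0],[-3.9,0,0,0,0,0],[-4.6,0,0,0,0,0]]'
python3 -m crank '[[-0.8,0,0,0,0,0],[-1.6,0,0,0,0,0],[-2.4,0,0,0,0,0],[-3.2,0,0,0,0,0],[-4,0,0,0,0,0],[-4.8,0,0,0,0,0],[-5.6,0,0,0,0,0],[-6.4,0,0,0,0,0],[-7.2,0,0,0,0,0],[-8,0,0,0,0,0]]'
```

```text
time: 4.75
eef_pos: [0.5371, 0.004, 0.0579]
tcp_rot: [-0.154, 0.988, 0.0, -0.0]
contact_force: [-1.9, -1.3, 1.0]
opening: -0.002
finger_force: 1.1
time: 5.75
eef_pos: [0.6133, 0.0284, 0.0579]
tcp_rot: [-0.154, 0.988, 0.0, -0.0]
contact_force: [-2.8, -0.8, 0.6]
opening: -0.002
finger_force: 1.1
```

Contact holds at about 2–3 N. About 5.4 cm is left, so I'll slow down towards the stop.

```bash
python3 -m crank '[[-0.8,0,0,0,0,0],[-1.5,0,0,0,0,0],[-2.2,0,0,0,0,0],[-2.9,0,0,0,0,0],[-3.5,0,0,0,0,0],[-4,0,0,0,0,0],[-4.4,0,0,0,0,0],[-4.7,0,0,0,0,0],[-4.9,0,0,0,0,0],[-5,0,0,0,0,0]]'
python3 -m crank '[[-0.1,0,0,0,0,0],[-0.2,0,0,0,0,0],[-0.3,0,0,0,0,0]]'
python3 -m crank '[[-0.1,0,0,0,0,0],[-0.2,0,0,0,0,0]]'
```

```text
time: 6.75
eef_pos: [0.6605, 0.0435, 0.058]
tcp_rot: [-0.154, 0.988, 0.0, -0.0]
contact_force: [-2.1, 0.7, 0.6]
opening: 0.003
finger_force: 1.0
time: 7.05
eef_pos: [0.6632, 0.0443, 0.058]
tcp_rot: [-0.154, 0.988, 0.0, -0.0]
contact_force: [-2.3, 0.2, 0.3]
opening: -0.0
finger_force: 1.0
time: 7.25
eef_pos: [0.6639, 0.0445, 0.0579]
tcp_rot: [-0.154, 0.988, -0.0, -0.002]
contact_force: [-8.4, -0.9, 4.0]
opening: 0.004
finger_force: 4.2
```

```bash
python3 -m crank '[[-0.05,0,0,0,0,0],[-0.05,0,0,0,0,0]]'
python3 -m crank '[[0.4,0,0,0,0,0],[1,0,0,0,0,0],[1.6,0,-1,0,0,0],[2.5,0,-3.5,0,0,0],[4,0,-7,0,0,0],[6,0,-10.5,0,0,0],[8,0,-14,0,0,0],[9.5,0,-16,0,0,0],[9.5,0,-16,0,0,0],[9.5,0,-16,0,0,0]]'
python3 - <<'E'
from h import *
p,d,i=cam("wrist"); cv2.imwrite("pics/w3.png",p); np.savez("w3.npz",p=p,d=d,**i); print(ctrl.get_state()["eef_pos"])
E
```

```text
time: 7.45
eef_pos: [0.6639, 0.0445, 0.0579]
tcp_rot: [-0.154, 0.988, -0.0, -0.003]
contact_force: [-8.5, -1.4, 4.5]
opening: 0.004
finger_force: 4.1
time: 8.45
eef_pos: [0.5754, 0.016, 0.2188]
tcp_rot: [-0.154, 0.988, -0.0, 0.001]
contact_force: [0.5, -0.1, -0.2]
opening: 0.002
finger_force: 0.0
[0.57504546 0.01622303 0.21732513]
```

View pics/w3.png

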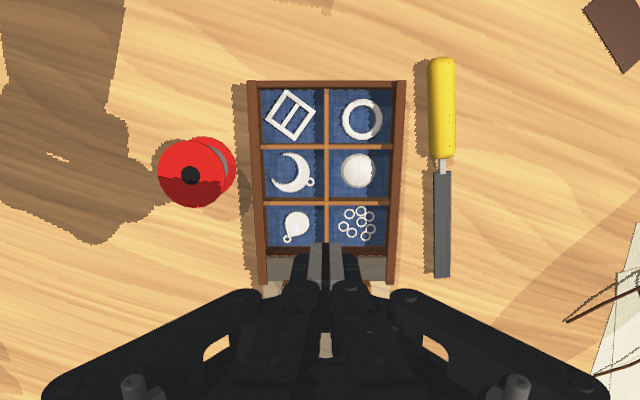

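The lid is open and all compartments are uncovered. The crescent is at about (293,173).

```bash
python3 - <<'E'
from h import *
z=np.load("w3.npz"); p,d=z["p"],z["d"]; i={k:z[k] for k in("K","k1","origin","orientation")}; i["k1"]=float(i["k1"])
h=cv2.cvtColor(p,cv2.COLOR_BGR2HSV); m=cv2.inRange(h,(0,0,110),(180,70,255)); k=np.zeros_like(m); k[149:199,262:325]=255; m&=k
c=max(cv2.findContours(m,0,1)[0],key=cv2.contourArea); M=np.zeros_like(m); cv2.drawContours(M,[c],-1,255,-1); M&=m
v,u=np.nonzero(M); g=np.array([onz(i,a,b,.010) for a,b in zip(u,v)]); cen=g.mean(0)
dd=d[v,u]; print(len(u),"depth z",np.median([ (ray(i,a,b)[0]+ray(i,a,b)[1]*q)[2] for a,b,q in zip(u,v,dd) if q>0]))
op=cv2.morphologyEx(M,cv2.MORPH_OPEN,np.ones((4,4))); v2,u2=np.nonzero(op)
pts=np.array([onz(i,a,b,.010)[:2] for a,b in zip(u2,v2)],np.float32); (cx,cy),r=cv2.minEnclosingCircle(pts); C=np.array([cx,cy])
w=pts.mean(0)-C; w/=np.linalg.norm(w); print("circle",C,r,"dir",w,"centroid",cen)
org=C+.006*w; tgt=C+.010*w; print("origin",org,"target",tgt)
ex=np.array([.953,.303]); print("case frame",(org-[.5836,.0206])@ex,(org-[.5836,.0206])@[-.303,.953])
print("pix target",proj(i,[*tgt,.01]))
s=ctrl.get_state(); T=R.from_quat(s["tcp_rot"]).as_matrix(); print(s["eef_pos"],T.T@(np.array([*tgt,.05])-s["eef_pos"])*100,s["contact_force"])
E
python3 -m crank '[[0,0,0,0,0,0]]'
```

```text
716 depth z 0.009989413057990504
circle [ 0.58303446 -0.01678466] 0.02154608629643917 dir [0.12543821 0.99210143] centroid [ 0.58328915 -0.01196974  0.01      ]
origin [ 0.58378709 -0.01083205] target [ 0.58428884 -0.00686365]
case frame -0.009345620245612347 -0.030011434019139627
pix target (np.float64(300.72103699332285), np.float64(177.9153102158841))
[0.57504546 0.01622303 0.21732513] [-0.18013995 -2.48549431 16.73174228] [ 0.02910332  0.23495278 -0.71094104]
time: 8.6
eef_pos: [0.5748, 0.0163, 0.2162]
tcp_rot: [-0.154, 0.988, 0.0, -0.001]
contact_force: [-0.3, 0.4, -0.3]
opening: -0.0
finger_force: 0.0
```

```bash
python3 -m crank '[[-0.1,-1.2,1,0,0,0],[-0.2,-2.5,3.5,0,0,0],[-0.2,-2.5,6.5,0,0,0],[-0.2,-2.5,9.5,0,0,0],[-0.2,-2.5,12,0,0,0],[-0.2,-2.5,13.5,0,0,0],[-0.2,-2.5,14,0,0,0],[-0.2,-2.5,14,0,0,0]]'
python3 - <<'E'
from h import *
import time
s=[ctrl.get_state() for _ in range(1)][0]; T=R.from_quat(s["tcp_rot"]).as_matrix(); print(s["eef_pos"],T.T@(np.array([.5843,-.0069,.05])-s["eef_pos"])*100)
E
```

```text
time: 9.4
eef_pos: [0.5845, -0.0072, 0.077]
tcp_rot: [-0.154, 0.988, 0.0, -0.001]
contact_force: [0.1, -0.6, 0.4]
opening: 0.001
finger_force: 0.0
[ 0.5845038  -0.00724463  0.07702714] [0.00488213 0.03706273 2.70275154]
```

```bash
python3 -m crank '[[0,0,0.8,0,0,0],[0,0,1.6,0,0,0],[0,0,2.2,0,0,0],[0,0,2.6,0,0,0],[0,0,2.6,0,0,0]]'
python3 - <<'E'
from h import *
ps=[cam(n) for n in("scene","side")]
q=ps[1][0]; p=ps[0][0]
c=np.hstack([cv2.resize(p[180:290,235:355],(400,367),interpolation=2),cv2.resize(q[150:260,295:415],(400,367),interpolation=2)]); cv2.imwrite("pics/crop3.png",c)
E
```

```text
time: 9.9
eef_pos: [0.5842, -0.007, 0.0513]
tcp_rot: [-0.154, 0.988, 0.0, -0.001]
contact_force: [-0.3, 0.6, -0.6]
opening: 0.003
finger_force: 0.0
```

View pics/crop3.png

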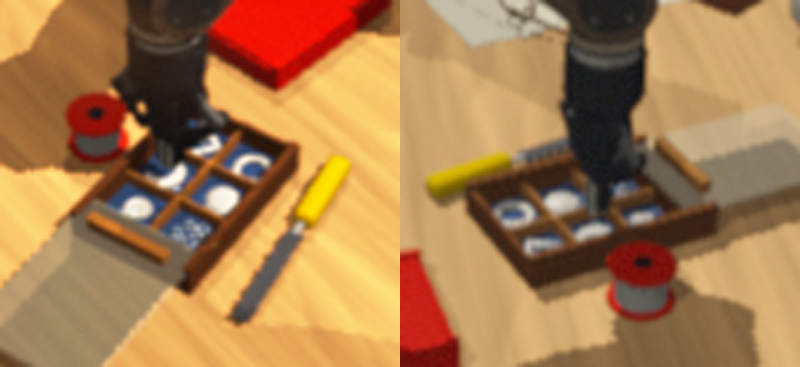

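Both views show the fingertips over the crescent (left crop about (172,160)), the lid fully out, and the spool and file where they were. Now I'll hold for a bit over 3 s and hand in.

```bash
Z='[0,0,0,0,0,0]'
python3 -m crank '[[0,0,0,0,0,0],[0,0,0,0,0,0],[0,0,0,0,0,0],[0,0,0,0,0,0],[0,0,0,0,0,0],[0,0,0,0,0,0],[0,0,0,0,0,0],[0,0,0,0,0,0],[0,0,0,0,0,0],[0,0,0,0,0,0]]' >/dev/null
python3 -m crank '[[0,0,0,0,0,0],[0,0,0,0,0,0],[0,0,0,0,0,0],[0,0,0,0,0,0],[0,0,0,0,0,0],[0,0,0,0,0,0],[0,0,0,0,0,0],[0,0,0,0,0,0],[0,0,0,0,0,0],[0,0,0,0,0,0]]' >/dev/null
python3 -m crank '[[0,0,0,0,0,0],[0,0,0,0,0,0],[0,0,0,0,0,0],[0,0,0,0,0,0],[0,0,0,0,0,0],[0,0,0,0,0,0],[0,0,0,0,0,0],[0,0,0,0,0,0],[0,0,0,0,0,0],[0,0,0,0,0,0]]' >/dev/null
python3 -m crank '[[0,0,0,0,0,0],[0,0,0,0,0,0],[0,0,0,0,0,0],[0,0,0,0,0,0],[0,0,0,0,0,0]]'
python3 -c "from plant import ctrl; print(ctrl.sign_off())"
```

```text
time: 13.5
eef_pos: [0.5847, -0.0071, 0.052]
tcp_rot: [-0.154, 0.988, 0.0, -0.0]
contact_force: [1.0, 0.1, -0.0]
opening: -0.001
finger_force: 0.0
the job is handed in; nothing more can be done
None
```

The lid was pushed open to its end stop, the fingertips were held about 2 cm above the crescent for 3.5 s, and the job was handed in at 13.5 s still pointing at it; no verdict was returned.

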